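# Pin and tensioner of a potter's wheel drive

### The arm

A 7-joint arm with a two-finger parallel gripper is mounted at the origin on the work surface. World frame = base frame: x ahead of the robot, y to its left, z up, the work surface at z = 0. Lengths are in m, angles in degrees, forces in N, time in s.
With the tool pointing down it reaches from about 0.425 to 0.875 m from the base axis. Payload 4.7 kg.
Tool frame: the origin (TCP) lies on the mounting face of the last link; the fingertips stand 182 mm ahead of it and the grasp point (between the pads) lies 164 mm ahead of it; z points along the fingers, y is the direction in which the jaws open and shut (so a half turn about z gives the same grasp; the last joint's range is limited). The gripper opens to 87 mm and grips with 3 to 60 N. Pads are 19 mm wide; open, the fingers measure 117 mm over their backs; the gripper's body (75 mm by 190 mm) begins 51 mm behind the grasp point.
Start: joints at [-66.916, 18.392, -4.016, 83.108, 1.295, 78.541, -3.26], TCP at [0.246, 0.601, 0.405] pointing down, gripper open.
Joint ranges: [-163.93, 163.93], [-17.29, 119.83], [-79.2, 71.16], [3.27, 140.29], [-89.18, 269.18], [5.43, 117.66], [-154.24, 154.24]. Speed limits (degrees/s): [147.25, 147.25, 180, 180, 180, 180, 180].

### API

Orientations are given as [roll, pitch, yaw] about the fixed x, y, z axes, in that order (R = Rz(yaw) Ry(pitch) Rx(roll)).
In Python, from cell import env, optics, job gives the robot as it stands.
- The arm moves only by the tool apply_moves, never from a script. Its argument "plan" is a list of rows, each a list of 2 entries, a list of its own where there are three numbers: the shift along the tool's x, y, z in cm, then the turn about the tool's z in degrees. A call has 1 to 20 rows; each row shifts and turns the commanded pose from where the row before left it, along the tool's axes as they then stand; what a row does not reach is not made up. A row lasts 1/12 s, in which the tool goes at most 41.7 mm and 7.16 degrees, less where a joint would pass 70% of its speed; a pose out of reach is approached as far as the arm can. A call is refused whole if a number of a shift passes 4.17 or a number of a turn 7.16, either way. A call with a gripper value outside its range is refused whole. "gripper" is the opening, from -1 (shut) to 1 (fully open), set as the call begins (left out, the last holds). The fingers move at their own pace and stop on an object; "force" is the grip in N (left out, the last holds). Time passes only in rows, so rows that do not move let the fingers close. It gives the time, the measured TCP pose, the force and the opening at its end, in the units of the state.
- env.get_obs(): the state, without advancing time (a new reading comes with each control period).
- optics.read_camera(name): name is "side" or "top" or "wrist"; returns (picture, depth): 384x512x3 uint8, red, green, blue; 384x512 float32, m along the optical axis (not along the pixel's ray), 0 where there is no reading.
- optics.camera_info(name): a dict with "fx", "fy", "cx", "cy" (pixels), "R" (3x3) and "t" (3): a world point X has camera coordinates R X + t. Camera axes: x right, y down, z forward; pixel columns grow to the right and rows downward; lengths in m; the calibration is good to about 2 mm. A picture is of the moment at which its call begins: read the wrist's pose just before it. camera_info takes no time and is no camera call; for the wrist camera it gives the pose at the moment of the call.
- job.sign_off(): hands the job in, once; it reports no verdict.
The state is a dict: "time_s": time; "qpos": joint angles; "joint_velocities": joint speeds; "effort": joint torques, N m; "tool_pos": TCP position; "tool_rot": TCP orientation; "force": force on the tool from outside, world axes, zero at the start; "wrist_torque": the same for the moment, N m; "grip_width": finger opening in m.
Only numpy, scipy, OpenCV 4.12 (cv2) and the standard library are available. Lean on these libraries where they do the work, as an engineer would, in place of code of your own. Each camera call takes 0.05 s, during which the arm holds its last target.

### The job

The belt of the potter's wheel drive is about to be changed: take the plain steel guide pin out of the wooden rack and stand it fully home in the bore of the dark block on the drive's plate, and let go of it. Then, by the upright finger post over its idler roller, push the sprung tensioner arm back past its ratchet click and on towards its stop, and finish while still holding it there, so that your fingers and not the pawl carry the spring. Leave the other things where they are.

Things in the scene. Friction and masses are not known exactly. Their poses are not given: they have to be found in the camera images.
- pin: The guide pin: a plain steel cylinder, 14 mm diameter, 90 mm long, 0.1 kg, foot edge chamfered 2 mm. Origin at the centre of its foot, z up along the pin. It starts upright in one of the rack's three holes (any of them), its foot 10 mm and its top 100 mm above the table. The only plain straight steel one of the three.
- pin_foot (a point): Centre of the pin's foot (lower end).
- rack: Fixed wooden block 190 x 60 x 40 mm (x, y, z) on the table; origin under its centre, x along the row of three holes at x = -60, 0 and +60 mm, each 17 mm wide and 30 mm deep. Beside the row (along the rack's y) it is clear.
- headed_pin: Another pin in the rack, to be left: steel, 80 mm tall, with a thick head of 26 mm diameter on its upper 35 mm. Origin at its foot.
- stick: Wooden modelling stick in the rack, to be left: 14 mm diameter, 125 mm tall, pointed top. Origin at its foot.
- drive: The drive unit, fixed: a grey plate 300 x 340 x 12 mm (x, y, z), origin under its centre. On it, in its frame: an aluminium pulley of 120 mm diameter at (75, 90) mm, a green motor box with a small pulley at (90, -115) mm (nothing of these above 65 mm over the table), the dark bore block at (-50, -120) mm, the tensioner, its pawl.
- bore (a point): Centre of the bore's mouth, in the top of a dark steel block 50 x 50 mm, 42 mm above the table. The bore is upright, 17 mm wide, 30 mm deep (floor 12 mm above the table), chamfered 1.5 mm. With the pin home, its top is 102 mm above the table.
- tensioner_hinge (a point): Upright pivot axis of the tensioner arm, on the drive's plate at (-40, 110) mm; axes as the drive's. At the finger post the spring asks for about 3.5 N at rest, 9 N at the stop, with up to 3 N more while the pawl is lifted (about 0.2 to 0.45).
- tensioner (a joint): Swing of the tensioner arm about its upright pivot, in rad: 0 at rest (spring pressing it there), growing clockwise seen from above, which takes the finger post towards the drive's -x side. The ratchet clicks at about 0.46: let go beyond that, it falls back onto the pawl at 0.46 to 0.47. The end stop is at 0.70.
- finger_post: The tensioner's upright finger post: a steel cylinder, 16 mm diameter, 47 to 92 mm above the table, standing over the black idler roller (36 mm diameter) at the arm's free end. It can spin. Origin at the centre of its foot. In the drive's frame it lies (45, -122) mm from the pivot at joint 0, (-45, -122) mm at 0.70. Only the seated pin stands higher near it.
- pawl: The brass pawl, a sprung slider on the plate near the pivot's -x side; it clicks behind the stud of the arm's short ear. Origin at its nose. Need not be touched.
- spare_roller: Loose black roller, 36 mm diameter, 26 mm high, standing on the drive's plate. Bystander.
- jar: Glass jar, 72 mm diameter, 100 mm high. Bystander.
- tin: Red tin, 84 mm diameter, 100 mm high. Bystander.
- wrench: Wrench lying on the table, on the robot's left. Bystander.
- bird: Clay long-legged bird about 220 mm high on a round base of 110 mm. Bystander.

How it is judged (in metres and radians):
On the way, in this order (a step that is already met when the one before it is completed fails the run):
1. the guide pin stands home in the bore and has been let go (horizontal distance between pin_foot and bore below 0.004 m and z of pin_foot in the frame of bore below -0.024 m and angle between pin's own z axis and vertical below 0.12 rad and contact force between the fingers and pin below 0.2 N), for 0.2 s.
2. the tensioner arm has been pushed past its click (value of joint tensioner above 0.5 rad), for 0.1 s.
At the end, for the whole second after the job is handed in: Pin in the bore (foot within 4 mm of its axis, 24 mm or more deep, within 0.12 rad of upright), not touched by the fingers; tensioner held still beyond its click (joint above 0.51) by the fingers on the post (over 2 N), pawl unloaded (under 0.5 N) (all of step 1 and value of joint tensioner above 0.51 rad and contact force between the fingers and finger_post above 2 N and contact force between pawl and anything else below 0.5 N and velocity of joint tensioner between -0.08 and 0.08 rad/s); the arm keeps its last pose, push and grip.
It fails at once if another pin or stick in the rack was disturbed (moved more than 20 mm) (distance of any of headed_pin, stick from where it was at the start of the episode above 0.02 m).
It fails at once if the spare roller on the drive was disturbed (moved more than 20 mm) (distance of spare_roller from where it was at the start of the episode above 0.02 m).
It fails at once if something else on the table was disturbed (moved more than 30 mm) (distance of any of jar, tin, wrench, bird from where it was at the start of the episode above 0.03 m).
It also fails if it takes over 48 s, if anything falls off the work surface, if the arm or the gripper's body presses on something with over 40 N, if the wrist force passes 120 N, or if a joint passes its speed limit or range.

## Working session

There is one attempt and no reset: what is moved stays moved. The work goes in short steps, Python scripts to look and compute and a tool call to move; the robot and the scene stay as the last step left them, time stands still between calls to the robot, and variables do not carry over. Pictures are saved under pics/ and viewed, and the job is handed in when it is done.

Besides the shell and the picture viewer there is one more tool, called after ">>>" by a JSON object that holds its "name" and its "arguments". apply_moves: Moves the arm, as the interface text tells. Its arguments: {"type":"object","properties":{"plan":{"type":"array"},"gripper":{"type":"number"},"force":{"type":"number"}},"required":["plan"]}

```bash
ls; mkdir -p pics
cat > h.py <<'E'
from cell import env, optics, job
import numpy as np, cv2
np.set_printoptions(precision=4,suppress=True)
def save(n,fn):
    p,d=optics.read_camera(n); cv2.imwrite('pics/'+fn+'.png',cv2.cvtColor(p,cv2.COLOR_RGB2BGR)); np.savez('pics/'+fn+'.npz',p=p,d=d,**{k:np.array(v) for k,v in optics_info(n).items()})
    return p,d
def optics_info(n): return optics.camera_info(n)
def pts(d,i):
    v,u=np.mgrid[:d.shape[0],:d.shape[1]]
    c=np.stack([(u-i['cx'])/i['fx']*d,(v-i['cy'])/i['fy']*d,d],-1)
    return (c-np.array(i['t']))@np.array(i['R'])
def ray(u,v,i,z):
    R=np.array(i['R']);t=np.array(i['t']);C=-R.T@t
    r=R.T@np.array([(u-i['cx'])/i['fx'],(v-i['cy'])/i['fy'],1.]);return C+r*(z-C[2])/r[2]
E
python3 - <<'E'
from h import *
print(env.get_obs())
for n in ['side','top','wrist']:
    i=optics.camera_info(n);print(n,i);save(n,n+'0')
E
```

```text
pics
{'time_s': 0.0, 'qpos': array([-66.9167,  18.4402,  -4.0154,  83.1745,   1.2975,  78.5368,
        -3.258 ]), 'joint_velocities': array([-0.0072,  0.0041, -0.058 , -0.017 , -0.0257,  0.0223, -0.0068]), 'effort': array([ -0.0009, -49.1271,  -0.4044, -31.2528,  -0.0639,   0.0436,
         0.0002]), 'tool_pos': array([0.2464, 0.6013, 0.4037]), 'tool_rot': array([-179.8938,    0.008 ,  157.7288]), 'force': array([-1.1222,  0.2314,  0.1861]), 'wrist_torque': array([-0.0461, -0.0193, -0.0357]), 'grip_width': 0.08696493489066462}
side {'fx': 381.40252205191103, 'fy': 381.40252205191103, 'cx': 252.74778553856535, 'cy': 187.3724646929945, 'R': array([[ 0.8877, -0.4604, -0.0011],
       [-0.2669, -0.5125, -0.8162],
       [ 0.3752,  0.7248, -0.5778]]), 't': array([-0.4888,  0.2046,  0.904 ])}
top {'fx': 427.00799876844934, 'fy': 427.00799876844934, 'cx': 259.1876087906899, 'cy': 189.76131626761622, 'R': array([[ 0.0127, -0.9999,  0.0026],
       [-0.9887, -0.0129, -0.1495],
       [ 0.1496, -0.0007, -0.9888]]), 't': array([-0.0017,  0.5515,  1.5768])}
wrist {'fx': 342.94596441858573, 'fy': 342.94596441858573, 'cx': 252.47957448466823, 'cy': 190.5897262304076, 'R': array([[ 0.3779,  0.9258, -0.0025],
       [ 0.8961, -0.3651,  0.2525],
       [ 0.2328, -0.0977, -0.9676]]), 't': array([-0.6479, -0.031 ,  0.3898])}
```

View pics/side0.png

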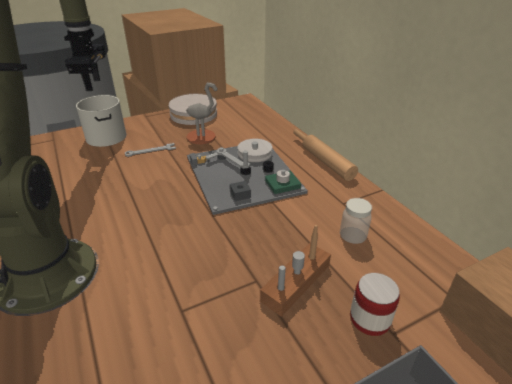

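View pics/top0.png

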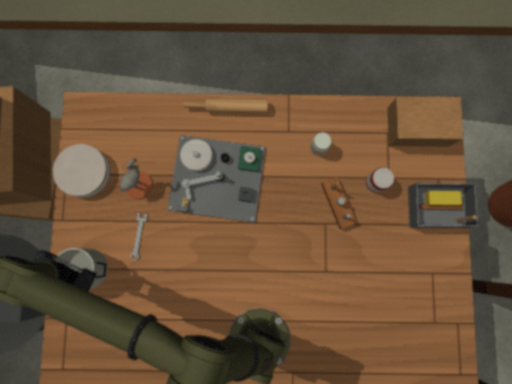

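View pics/wrist0.png

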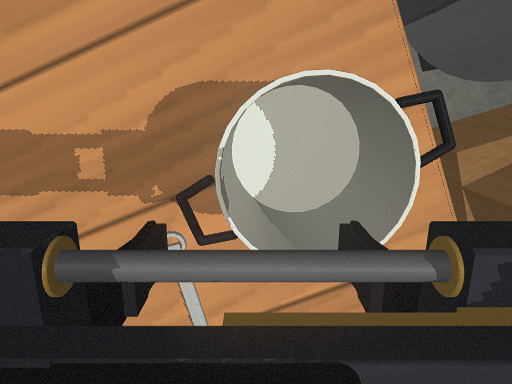

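The side view shows the plain pin at about (282,277), the headed pin at (298,262), the stick at (314,242), the bore block at (240,190) and the post at about (246,160). The arm starts over the pot. Next I'll zoom in.

Run:
```python
from h import *
a=cv2.imread('pics/side0.png');b=cv2.imread('pics/top0.png')
c1=cv2.resize(a[130:215,180:310],None,fx=6,fy=6,interpolation=cv2.INTER_CUBIC)
cv2.imwrite('pics/sd.png',c1)
c2=cv2.resize(a[220:315,250:340],None,fx=6,fy=6,interpolation=cv2.INTER_CUBIC)
c3=cv2.resize(b[125:230,160:275],None,fx=5,fy=5,interpolation=cv2.INTER_CUBIC)
cv2.imwrite('pics/sr.png',c2);cv2.imwrite('pics/td.png',c3)
c4=cv2.resize(b[165:240,310:370],None,fx=7,fy=7,interpolation=cv2.INTER_CUBIC);cv2.imwrite('pics/tr.png',c4)
for n in ['side','top']:
    z=np.load(f'pics/{n}0.npz');P=pts(z['d'],z)
    q={'side':[(282,268),(298,255),(314,230),(240,186),(246,155),(268,165),(297,285)],'top':[(341,200),(347,214),(337,186),(246,193),(222,175),(226,158)]}[n]
    for u,v in q: print(n,u,v,P[v,u],z['p'][v,u])
```

```text
side 282 268 [ 0.4528 -0.3195  0.1   ] [166 163 156]
side 298 255 [ 0.5079 -0.2958  0.0905] [164 162 155]
side 314 230 [ 0.5611 -0.2745  0.124 ] [121  93  67]
side 240 186 [0.5414 0.0642 0.0383] [57 57 57]
side 246 155 [0.6041 0.1486 0.0836] [103 101  98]
side 268 165 [0.6718 0.1272 0.0392] [34 32 34]
side 297 285 [ 0.4873 -0.33    0.0399] [102  68  47]
top 341 200 [ 0.5103 -0.2951  0.088 ] [140 140 131]
top 347 214 [ 0.4582 -0.3142  0.0973] [126 110  95]
top 337 186 [ 0.5697 -0.2897  0.0419] [108  73  43]
top 246 193 [0.5431 0.0562 0.0085] [55 57 54]
top 222 175 [0.6061 0.1476 0.0431] [68 70 64]
top 226 158 [0.6736 0.1344 0.0383] [29 30 30]
```

View pics/sd.png

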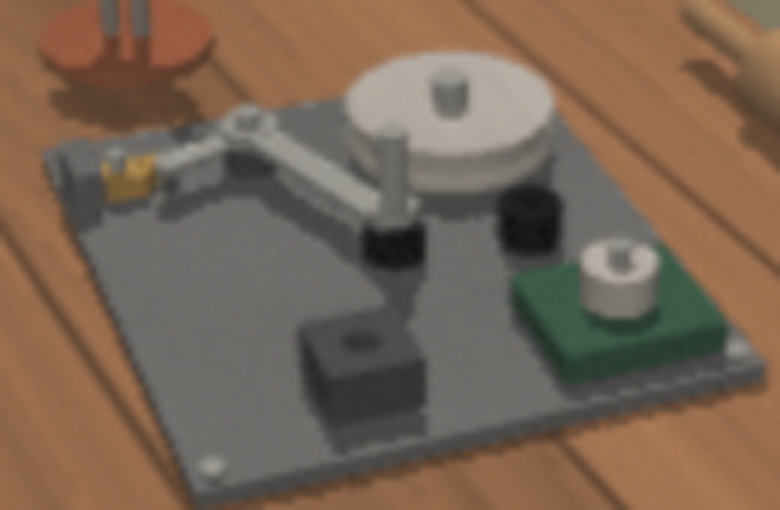

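View pics/sr.png

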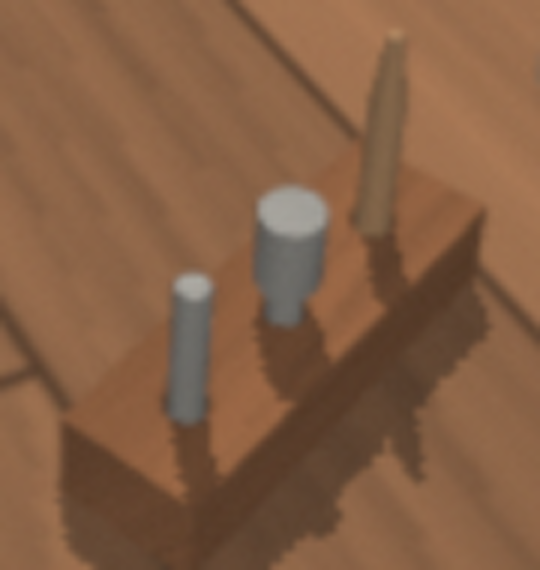

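View pics/td.png

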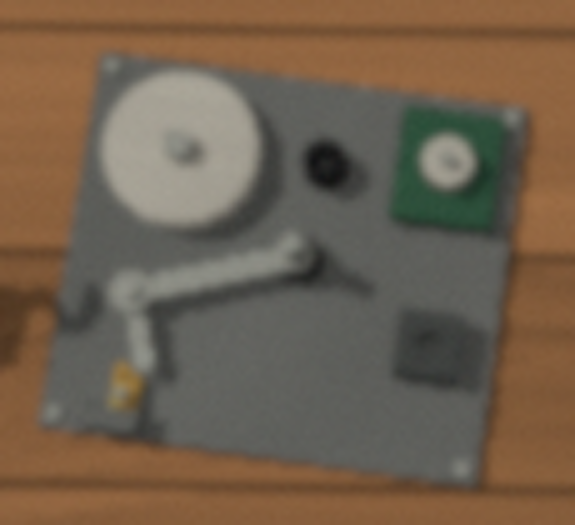

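View pics/tr.png

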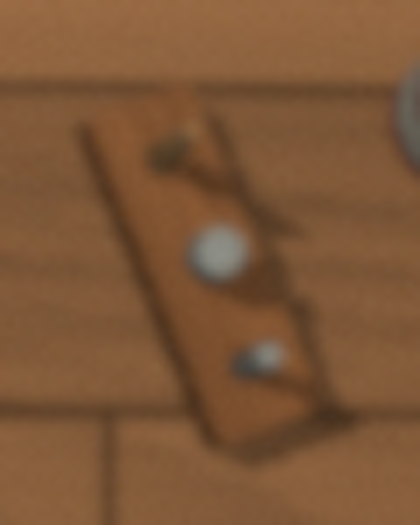

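Side zoom: plain pin on the near end of the rack, block and bore with its mouth clearly visible, post at rest. The top view confirms these positions. Next I'll estimate the drive and rack poses and the wrist camera's mounting.

Run:
```python
from h import *
from scipy.spatial.transform import Rotation as Ro
o=env.get_obs();i=optics.camera_info('wrist')
Rt=Ro.from_euler('xyz',o['tool_rot'],degrees=True).as_matrix()
C=-i['R'].T@i['t'];print('cam in tool',Rt.T@(C-o['tool_pos']),'\naxes in tool (cols: x,y,z cam)\n',Rt.T@i['R'].T)
z=np.load('pics/top0.npz');P=pts(z['d'],z);p=z['p'].astype(int)
grey=(p.max(-1)-p.min(-1)<22)&(p.mean(-1)>40)
m=np.zeros(grey.shape,np.uint8);m[130:225,165:270]=grey[130:225,165:270]*255
m[(p[...,1]>p[...,0]+10)&(m==0)&(np.mgrid[:384,:512][0]>130)&(np.mgrid[:384,:512][0]<225)&(np.mgrid[:384,:512][1]>165)&(np.mgrid[:384,:512][1]<270)]=255
m=cv2.morphologyEx(m,cv2.MORPH_CLOSE,np.ones((9,9)))
cs,_=cv2.findContours(m,0,1);c=max(cs,key=cv2.contourArea)
w=np.array([ray(u,v,z,0.012)[:2] for u,v in c[:,0]],np.float32)
r=cv2.minAreaRect(w);print(r, cv2.boxPoints(r))
for n in['side','top']:
    z=np.load(f'pics/{n}0.npz')
    q={'side':[(187+0.5,153),(213.5,213.5),(308,192)],'top':[(169,211),(180.5,136),(265,147.5),(255,222)]}[n]
    for u,v in q: print(n,'corner',ray(u,v,z,0.012))
z=np.load('pics/side0.npz')
print('bore',ray(180+361/6-.5,130+341/6-.5,z,0.042),'post top',ray(180+393/6-.5,130+131/6-.5,z,.092),'pivot',ray(180+247/6-.5,130+122/6-.5,z,.045))
print('pin top',ray(250+193/6-.5,220+286/6-.5,z,.1),'headtop',ray(250+292/6-.5,220+212/6-.5,z,.09))
z=np.load('pics/top0.npz')
print('bore',ray(160+430/5-.5,125+337/5-.5,z,0.042),'post top',ray(160+295/5-.5,125+245/5-.5,z,.092))
print('pin top',ray(310+268/7-.5,165+354/7-.5,z,.1),'headtop',ray(310+220/7-.5,165+252/7-.5,z,.09))
print('bird',P[185,140],P[175,130])
```

```text
cam in tool [ 0.0692 -0.001   0.0203] 
axes in tool (cols: x,y,z cam)
 [[ 0.0012 -0.9676 -0.2524]
 [ 1.      0.0013 -0.0004]
 [ 0.0007 -0.2524  0.9676]]
((0.5999273657798767, 0.1708221286535263), (0.3392729163169861, 0.297076553106308), 82.68604278564453) [[ 0.431   0.0215]
 [ 0.7257 -0.0163]
 [ 0.7689  0.3202]
 [ 0.4742  0.358 ]]
side corner [0.4814 0.3655 0.012 ]
side corner [0.433  0.0119 0.012 ]
side corner [ 0.7255 -0.025   0.012 ]
top corner [0.4692 0.3496 0.012 ]
top corner [0.7657 0.3175 0.012 ]
top corner [ 0.7237 -0.0152  0.012 ]
top corner [0.4313 0.0198 0.012 ]
bore [0.5375 0.0584 0.042 ] post top [0.6051 0.1574 0.092 ] pivot [0.5723 0.2781 0.045 ]
pin top [ 0.4534 -0.3172  0.1   ] headtop [ 0.5088 -0.2952  0.09  ]
bore [0.5425 0.0571 0.042 ] post top [0.6025 0.1564 0.092 ]
pin top [ 0.4541 -0.3165  0.1   ] headtop [ 0.5082 -0.2944  0.09  ]
bird [0.5681 0.4653 0.0147] [0.5845 0.4686 0.1366]
```

>>> {"name": "apply_moves", "arguments": {"plan": [[[-1.5, -1.1, 0.2], 0], [[-2.5, -1.8, 0.3], 0], [[-3.2, -2.3, 0], 0], [[-3.2, -2.3, 0], 0], [[-3.2, -2.3, 0], 0], [[-3.2, -2.3, 0], 0], [[-3.2, -2.3, 0], 0], [[-3.2, -2.3, 0], 0], [[-3.2, -2.3, 0], 0], [[-3.2, -2.3, 0], 0], [[-3.2, -2.3, 0], 0], [[-3.2, -2.3, 0], 0], [[-3.2, -2.3, 0], 0], [[-3.2, -2.3, 0], 0], [[-3.2, -2.3, 0], 0], [[-2.5, -1.8, 0], 0], [[0, 0, 0], 7], [[0, 0, 0], 7], [[0, 0, 0], 7], [[0, 0, 0], 7]], "gripper": 1}}

```text
time_s: 1.82
tool_pos: [0.5604, 0.0987, 0.3994]
tool_rot: [-180.0, -0.0, 129.3]
force: [-0.3, 0.1, -1.0]
grip_width: 0.0873
```

>>> {"name": "apply_moves", "arguments": {"plan": [[[0, 0, 0], 7], [[0, 0, 0], 7], [[0, 0, 0], 7], [[0, 0, 0], 7], [[0, 0, 0], 7], [[0, 0, 0], 7], [[0, 0, 0], 7], [[0, 0, 0], 7], [[0, 0, 0], 7], [[0, 0, 0], 7], [[0, 0, 0], 7], [[0, 0, 0], 7], [[0, 0, 0], 7], [[0, 0, 0], 7], [[0, 0, 0], 7], [[0, 0, 0], 2], [[0, 0, 0], 0], [[0, 0, 0], 0]]}}

```text
time_s: 3.32
tool_pos: [0.5602, 0.0991, 0.3995]
tool_rot: [-180.0, 0.0, 22.8]
force: [0.4, -0.4, -0.1]
grip_width: 0.087
```

Run:
```python
from h import *
o=env.get_obs();print(o['time_s'],o['tool_pos'],o['tool_rot'],o['qpos'],o['force'])
save('wrist','w1');save('top','t1');save('side','s1')
```

```text
3.3167 [0.5602 0.0991 0.3995] [-179.9935    0.0227   22.8124] [-40.4377   9.132   31.0582  96.4485  -4.8466  75.7835 -75.6943] [ 0.438  -0.4498 -0.055 ]
```

View pics/w1.png

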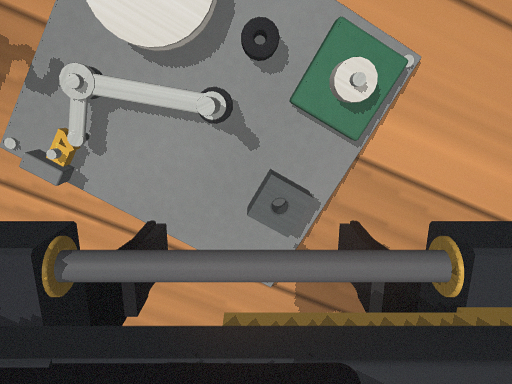

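The wrist view shows the bore mouth at about (280,204), the post top at (211,103) and the pivot at (77,82). Now to measure them precisely.

Run:
```python
from h import *
z=np.load('pics/w1.npz');p=z['p'];d=z['d'];P=pts(d,z)
g=cv2.cvtColor(p,cv2.COLOR_RGB2GRAY)
a=cv2.resize(cv2.cvtColor(p,cv2.COLOR_RGB2BGR)[160:250,235:335],None,fx=6,fy=6,interpolation=cv2.INTER_NEAREST);cv2.imwrite('pics/w1b.png',a)
# block top by depth/height
H=P[...,2]
m=((H>0.036)&(H<0.047)).astype(np.uint8);m[:155]=0;m[:,:230]=0;m[:,340:]=0;m[245:]=0
cs,_=cv2.findContours(m,0,1);c=max(cs,key=cv2.contourArea)
r=cv2.minAreaRect(np.array([ray(u,v,z,0.042)[:2] for u,v in c[:,0]],np.float32));print('block top',r)
# post top
m=((H>0.086)&(H<0.098)).astype(np.uint8);m[:60]=0;m[150:]=0;m[:,:150]=0;m[:,260:]=0
ys,xs=np.nonzero(m);print('post',len(xs),xs.mean(),ys.mean(),ray(xs.mean(),ys.mean(),z,.092),P[ys,xs].mean(0))
for h0,h1 in[(0.0,0.02),(0.02,0.034),(0.036,0.047)]:print(h0,((H>h0)&(H<h1)).sum())
print(P[78:88:3,70:84:4,2])
b=(P[200:209,276:285,2]);print(b)
```

```text
block top ((0.537327766418457, 0.05864696949720383), (0.05085672438144684, 0.050788044929504395), 82.99320983886719)
post 305 205.74426229508197 105.68852459016394 [0.6045 0.1584 0.092 ] [0.6045 0.1584 0.0917]
0.0 74696
0.02 8216
0.036 12050
[[0.0478 0.048  0.049  0.0394]
 [0.0473 0.0482 0.0481 0.0418]
 [0.0466 0.0473 0.0473 0.042 ]
 [0.0477 0.0479 0.0467 0.0398]]
[[0.0119 0.012  0.0112 0.012  0.0107 0.0117 0.013  0.012  0.0119]
 [0.0112 0.0112 0.0121 0.0125 0.0116 0.0123 0.0097 0.0108 0.0102]
 [0.0123 0.0129 0.0104 0.0123 0.0123 0.0116 0.0127 0.013  0.0127]
 [0.0118 0.0126 0.011  0.0122 0.0134 0.0127 0.0113 0.0123 0.0143]
 [0.0129 0.0121 0.0112 0.0108 0.0122 0.0121 0.0125 0.0146 0.017 ]
 [0.0117 0.0115 0.0116 0.0119 0.0129 0.0123 0.0158 0.0165 0.0216]
 [0.0149 0.0146 0.013  0.0147 0.0148 0.0155 0.0194 0.0217 0.0214]
 [0.0183 0.0178 0.0166 0.0177 0.0177 0.3793 0.0221 0.0236 0.0249]
 [0.0229 0.0209 0.0215 0.0214 0.0216 0.0229 0.0248 0.0256 0.0286]]
```

View pics/w1b.png

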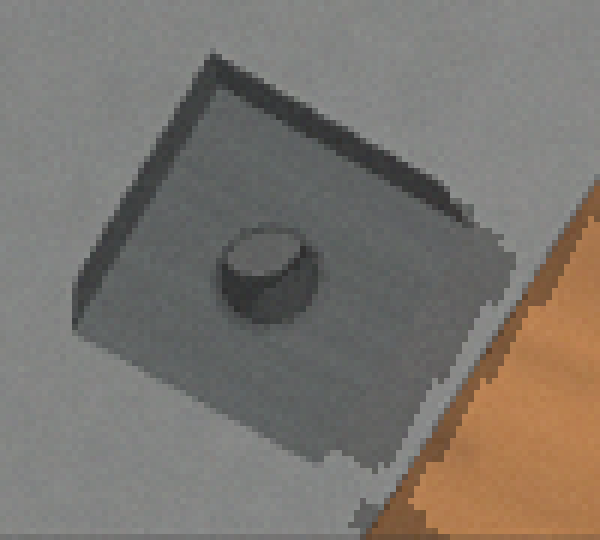

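Run:
```python
from h import *
z=np.load('pics/w1.npz');p=z['p'];d=z['d'];P=pts(d,z)
print('bore',ray(279.2,205,z,.042))
a=cv2.resize(cv2.cvtColor(p,cv2.COLOR_RGB2BGR)[55:140,45:245],None,fx=4,fy=4,interpolation=cv2.INTER_NEAREST);cv2.imwrite('pics/w1c.png',a)
th=np.radians(-7.0);R=np.array([[np.cos(th),-np.sin(th)],[np.sin(th),np.cos(th)]])
b=ray(279.2,205,z,.042)[:2];c=b-R@[-.05,-.12];print('drive',c,'pivot',c+R@[-.04,.11],'post0',c+R@[.005,-.012])
for j in(0.46,.6,.7):
    a=np.arctan2(-.122,.045)-j;print(j,c+R@(np.array([-.04,.11])+.13*np.array([np.cos(a),np.sin(a)])))
```

```text
bore [0.538  0.0592 0.042 ]
drive [0.6022 0.1722] pivot [0.5759 0.2863] post0 [0.6057 0.1597]
0.46 [0.5464 0.1597]
0.6 [0.5291 0.165 ]
0.7 [0.5172 0.1703]
```

View pics/w1c.png

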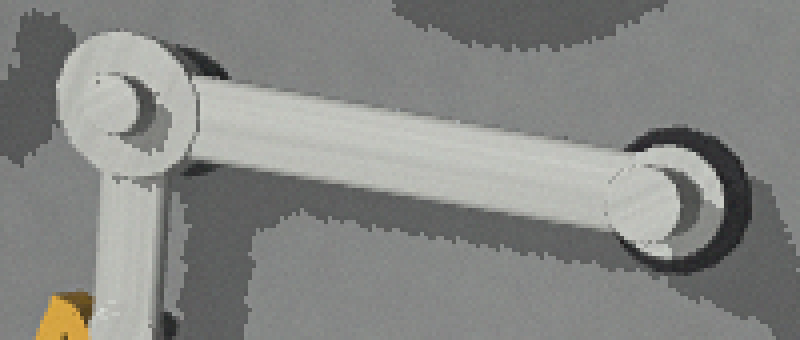

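>>> {"name": "apply_moves", "arguments": {"plan": [[[-1.1, 1.4, 0], 0], [[-2.1, 2.8, 0], 0], [[-2.1, 2.8, 0], 0], [[-2.1, 2.8, 0], 0], [[-2.1, 2.8, 0], 0], [[-2.1, 2.8, 0], 0], [[-2.1, 2.8, 0], 0], [[-2.1, 2.8, 0], 0], [[-2.1, 2.8, 0], 0], [[-2.1, 2.8, 0], 0], [[-2.1, 2.8, 0], 0], [[-2.1, 2.8, 0], 0], [[-1.7, 2.1, 0], 0], [[0, 0, 0], 0], [[0, 0, 0], 0]]}}

```text
time_s: 4.72
tool_pos: [0.4521, -0.3199, 0.3998]
tool_rot: [180.0, 0.0, 22.4]
force: [-0.8, 0.5, -0.3]
grip_width: 0.087
```

Run:
```python
from h import *
o=env.get_obs();print(o['time_s'],o['tool_pos'],o['tool_rot'],o['force'])
p,d=save('wrist','w2');z=np.load('pics/w2.npz');P=pts(d,z);H=P[...,2]
m=((H>.094)&(H<.106)).astype(np.uint8);m[250:]=0
n,l,s,c=cv2.connectedComponentsWithStats(m)
for k in range(1,n):
    if s[k,4]>30: print('z~.1',s[k],c[k],ray(*c[k],z,.1))
m=((H>.085)&(H<.094)).astype(np.uint8);m[250:]=0
n,l,s,c=cv2.connectedComponentsWithStats(m)
for k in range(1,n):
    if s[k,4]>60: print('z~.09',s[k],c[k],ray(*c[k],z,.09))
m=((H>.036)&(H<.044)).astype(np.uint8);m[235:]=0
cs,_=cv2.findContours(m,0,1);c=max(cs,key=cv2.contourArea)
print('rack',cv2.minAreaRect(np.array([ray(u,v,z,0.04)[:2] for u,v in c[:,0]],np.float32)))
```

```text
4.7167 [ 0.4521 -0.3199  0.3998] [179.9886   0.0261  22.4409] [-0.7948  0.4829 -0.324 ]
z~.1 [242  25  19  13  80] [251.1875  33.0375] [ 0.561  -0.2723  0.1   ]
z~.1 [ 423   30   89  102 7296] [470.3335  80.6985] [ 0.5951 -0.4424  0.1   ]
z~.1 [242 173  16  17 217] [249.6313 181.2535] [ 0.455  -0.3152  0.1   ]
z~.09 [ 412   28   73  107 1343] [432.0953  82.4535] [ 0.5849 -0.4202  0.09  ]
z~.09 [235  93  31  31 763] [250.4128 108.0799] [ 0.5099 -0.2929  0.09  ]
rack ((0.508956253528595, -0.2932051420211792), (0.18826279044151306, 0.059918731451034546), 22.07256317138672)
```

View pics/w2.png

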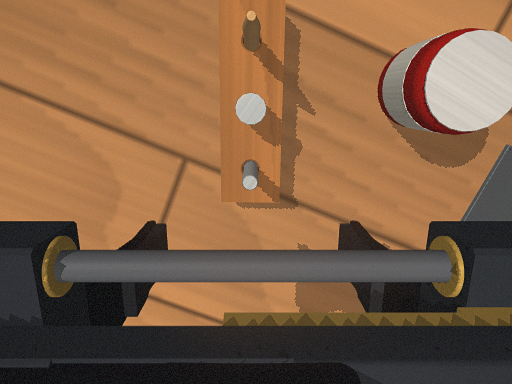

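>>> {"name": "apply_moves", "arguments": {"plan": [[[0.4, -0.3, 1.5], 0], [[0, 0, 3.0], 0], [[0, 0, 3.0], 0], [[0, 0, 3.0], 0], [[0, 0, 2.5], 0], [[0, 0, 1.6], 0], [[0, 0, 0.8], 0], [[0, 0, 0.4], 0], [[0, 0, 0], 0], [[0, 0, 0], 0]]}}

```text
time_s: 5.6
tool_pos: [0.4572, -0.313, 0.2427]
tool_rot: [179.9, -0.1, 22.8]
force: [-0.0, 0.1, 0.4]
grip_width: 0.0872
```

>>> {"name": "apply_moves", "arguments": {"plan": [[[0, 0, 0], 0], [[0, 0, 0], 0], [[0, 0, 0], 0], [[0, 0, 0], 0], [[0, 0, 0], 0], [[0, 0, 0], 0], [[0, 0, 0], 0], [[0, 0, 0], 0], [[0, 0, 0], 0], [[0, 0, 0], 0], [[0, 0, 0], 0], [[0, 0, 0], 0]], "gripper": -1, "force": 25}}

```text
time_s: 6.6
tool_pos: [0.4565, -0.3131, 0.2417]
tool_rot: [-180.0, -0.0, 22.7]
force: [-0.3, -0.2, 1.0]
grip_width: 0.0151
```

Run:
```python
from h import *
o=env.get_obs();print(o['time_s'],o['tool_pos'],o['tool_rot'],o['force'],o['grip_width'])
p,d=save('wrist','w3')
```

```text
6.6 [ 0.4565 -0.3131  0.2417] [-179.9989   -0.0034   22.7224] [-0.2745 -0.1985  1.0244] 0.015060632901866445
```

View pics/w3.png

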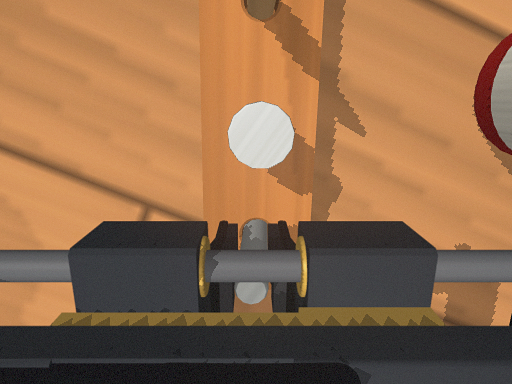

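Gripped: width 15 mm, and the pin is centred between the pads at about column 252. Lifting now.

>>> {"name": "apply_moves", "arguments": {"plan": [[[0, 0, -0.5], 0], [[0, 0, -1.2], 0], [[0, 0, -2], 0], [[0, 0, -2.5], 0], [[0, 0, -3], 0], [[0, 0, -3], 0], [[0, 0, -2.5], 0], [[0, 0, -1.3], 0], [[0, 0, 0], 0], [[0, 0, 0], 0]]}}

```text
time_s: 7.48
tool_pos: [0.4563, -0.3129, 0.4017]
tool_rot: [-180.0, -0.0, 22.7]
force: [-0.4, 0.5, -1.3]
grip_width: 0.0131
```

Run:
```python
from h import *
o=env.get_obs();print(o['time_s'],o['tool_pos'],o['tool_rot'],o['force'],o['grip_width'])
p,d=save('wrist','w4')
a=cv2.resize(cv2.cvtColor(p,cv2.COLOR_RGB2BGR)[130:320,170:340],None,fx=3,fy=3,interpolation=cv2.INTER_NEAREST);cv2.imwrite('pics/w4b.png',a)
p,d=save('side','s4')
z=np.load('pics/w4.npz');
from scipy.spatial.transform import Rotation as Ro
Rt=Ro.from_euler('xyz',o['tool_rot'],degrees=True).as_matrix()
P=(pts(z['d'],z)-o['tool_pos'])@Rt
for r in range(190,312,4):
    q=P[r,235:270];k=(abs(q[:,1])<.012)&(q[:,2]>.1)&(q[:,2]<.26)
    if k.sum():print(r,(235+np.nonzero(k)[0][[0,-1]]),q[k].mean(0),k.sum())
```

```text
7.4833 [ 0.4563 -0.3129  0.4017] [-179.97     -0.0428   22.7412] [-0.3804  0.4996 -1.3361] 0.013097700346592526
210 [246 260] [0.0008 0.0003 0.2274] 15
214 [243 262] [ 0.0004 -0.      0.2208] 20
218 [242 263] [ 0.0001 -0.      0.2143] 22
222 [242 264] [0.0001 0.0003 0.2075] 23
226 [235 269] [ 0.0025 -0.0001  0.1948] 32
230 [235 269] [ 0.0022 -0.0002  0.1895] 33
234 [235 269] [ 0.002  -0.      0.1845] 34
238 [235 269] [ 0.0018 -0.0002  0.1798] 35
242 [235 269] [ 0.0017 -0.0002  0.1752] 35
246 [235 269] [ 0.0014 -0.0002  0.1711] 35
250 [235 269] [0.0317 0.0001 0.1006] 25
282 [235 269] [-0.0016 -0.0001  0.1433] 34
286 [235 269] [-0.0032 -0.0001  0.143 ] 35
290 [235 269] [-0.0049 -0.0001  0.1429] 35
294 [235 269] [-0.0067 -0.0003  0.143 ] 34
298 [235 269] [-0.0085 -0.0003  0.143 ] 28
302 [235 269] [-0.0102 -0.0004  0.1427] 18
306 [235 235] [-0.0071 -0.0065  0.1353] 1
310 [235 235] [-0.0084 -0.0065  0.1348] 1
```

View pics/w4b.png

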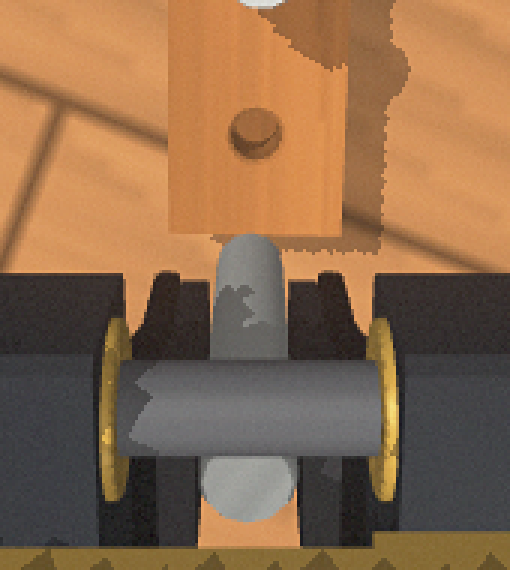

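View pics/s4.png

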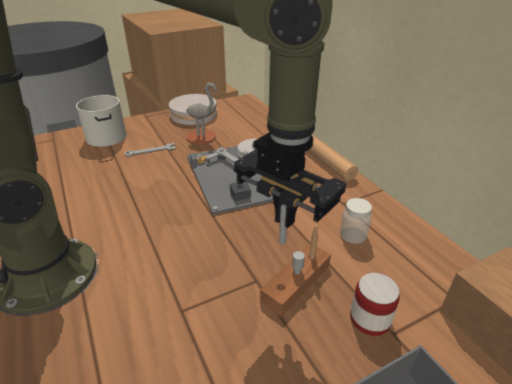

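Pin held upright, foot about 233 mm ahead of the TCP. Its axis sits at about tool x = -5 mm. Carrying it over the bore.

>>> {"name": "apply_moves", "arguments": {"plan": [[[0.9, -1.3, 0], 0], [[1.5, -2.0, 0], 0], [[1.9, -2.6, 0], 0], [[1.9, -2.6, 0], 0], [[1.9, -2.6, 0], 0], [[1.9, -2.6, 0], 0], [[1.9, -2.6, 0], 0], [[1.9, -2.6, 0], 0], [[1.9, -2.6, 0], 0], [[1.9, -2.6, 0], 0], [[1.9, -2.6, 0], 0], [[1.7, -2.5, 0], 0], [[1.1, -1.6, 0], 0], [[0, 0, 2], 0], [[0, 0, 3], 0], [[0, 0, 3], 0], [[0, 0, 2], 0], [[0, 0, 0], 0], [[0, 0, 0], 0]]}}

```text
time_s: 9.17
tool_pos: [0.5423, 0.057, 0.2996]
tool_rot: [-180.0, 0.3, 22.7]
force: [-0.6, -0.3, -0.3]
grip_width: 0.0129
```

Run:
```python
from h import *
o=env.get_obs();print(o['time_s'],o['tool_pos'],o['tool_rot'],o['force'],o['grip_width'])
p,d=save('wrist','w5')
a=cv2.resize(cv2.cvtColor(p,cv2.COLOR_RGB2BGR)[130:320,170:340],None,fx=3,fy=3,interpolation=cv2.INTER_NEAREST);cv2.imwrite('pics/w5b.png',a)
p,d=save('side','s5')
a=cv2.resize(cv2.cvtColor(p,cv2.COLOR_RGB2BGR)[120:225,180:310],None,fx=6,fy=6,interpolation=cv2.INTER_CUBIC);cv2.imwrite('pics/s5b.png',a)
```

```text
9.1667 [0.5423 0.057  0.2996] [-179.9904    0.3028   22.7085] [-0.5601 -0.2976 -0.2967] 0.012901008176264389
```

View pics/w5b.png

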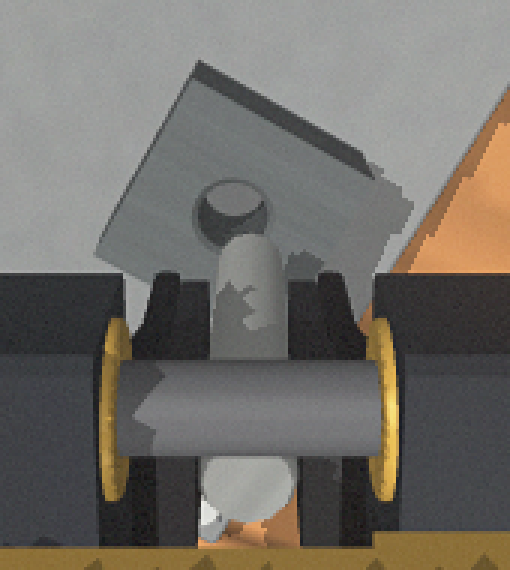

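View pics/s5b.png

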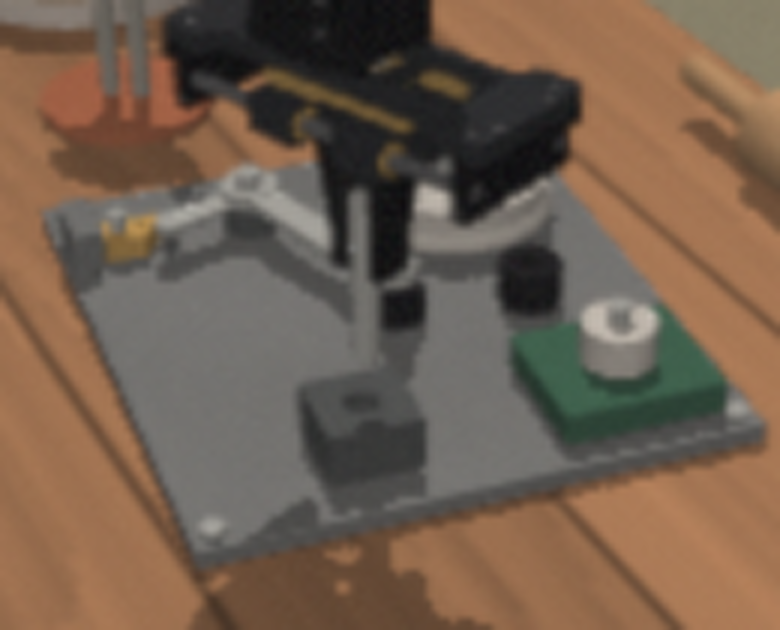

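```bash
cat >> h.py <<'E'
from scipy.spatial.transform import Rotation as Ro
def toolray(u,v,z,tz=None,wz=None):
    # wrist cam pixel -> tool frame at tool depth tz (fixed mounting)
    Rc=np.array([[.0012,-.9676,-.2524],[1,.0013,-.0004],[.0007,-.2524,.9676]]);C=np.array([.0692,-.001,.0203])
    r=Rc@np.array([(u-z['cx'])/z['fx'],(v-z['cy'])/z['fy'],1.]);return C+r*(tz-C[2])/r[2]
E
python3 - <<'E'
from h import *
z=np.load('pics/w5.npz');o=env.get_obs();print(o['tool_pos'],o['tool_rot'])
print('bore tool',toolray(247,201,z,o['tool_pos'][2]-.042))
for u,v,zz in[(252.7,208,.2325),(241.7,222,.21),(265.3,222,.21)]:print(toolray(u,v,z,zz))
P=pts(z['d'],z);Rt=Ro.from_euler('xyz',o['tool_rot'],degrees=True).as_matrix();P=(P-o['tool_pos'])@Rt
q=[]
for r in range(206,222):
    row=P[r,238:270]; k=(row[:,2]<.24)&(row[:,2]>.19)&(abs(row[:,1])<.009); q.append(row[k])
q=np.concatenate(q);q=q[q[:,2]<.23]
from scipy.optimize import least_squares
f=lambda s:np.hypot(q[:,0]-s[0]-s[2]*(q[:,2]-.233),q[:,1]-s[1]-s[3]*(q[:,2]-.233))-.007
s=least_squares(f,[-.005,0,0,0],loss='soft_l1',f_scale=.001);print('cyl fit x,y,tilts',s.x,len(q),np.std(f(s.x)))
f2=lambda s:f([s[0],s[1],0,0]);s=least_squares(f2,[-.005,0],loss='soft_l1',f_scale=.001);print(s.x)
# bore block top in tool frame via depth
m=(P[...,2]>o['tool_pos'][2]-.047)&(P[...,2]<o['tool_pos'][2]-.037);print('blocktop z',np.median(P[...,2][m]),o['tool_pos'][2]-.042)
E
```

```text
[0.5437 0.057  0.3025] [179.9795  -0.0483  22.7087]
bore tool [-0.0013 -0.0051  0.2605]
[ 0.0022 -0.0009  0.2325]
[ 0.0007 -0.0074  0.21  ]
[0.0007 0.0065 0.21  ]
cyl fit x,y,tilts [-0.0062  0.0007 -0.0059  0.0063] 247 0.00020161370896972799
[-0.0061  0.0006]
blocktop z 0.26058742914624244 0.26050615861868526
```

```bash
cat >> h.py <<'E'
Rc=np.array([[.0012,-.9676,-.2524],[1,.0013,-.0004],[.0007,-.2524,.9676]]);Cc=np.array([.0692,-.001,.0203])
def toolpts(d,i):
    v,u=np.mgrid[:d.shape[0],:d.shape[1]]
    c=np.stack([(u-i['cx'])/i['fx']*d,(v-i['cy'])/i['fy']*d,d],-1)
    return c@Rc.T+Cc
E
cat > foot.py <<'E'
from h import *
import sys
from scipy.optimize import least_squares
def run(fn,bore=None):
    z=np.load(fn);P=toolpts(z['d'],z)
    q=[]
    for r in range(206,222):
        row=P[r,238:270]; k=(row[:,2]<.23)&(row[:,2]>.19)&(abs(row[:,1])<.009); q.append(row[k])
    q=np.concatenate(q)
    f=lambda s:np.hypot(q[:,0]-s[0],q[:,1]-s[1])-.007
    s=least_squares(f,[-.005,0],loss='soft_l1',f_scale=.001);print('cyl fit x,y',s.x,len(q))
    m=(P[...,2]>.15)&(P[...,2]<.235);m[:195]=0;m[225:]=0;m[:,:235]=0;m[:,272:]=0
    print([ (r,np.nonzero(m[r])[0][[0,-1]]) for r in range(204,224,3) if m[r].any()])
    if bore:
        for h in (.255,.258,.2605): print(toolray(*bore,z,h))
        b=z['d'][int(bore[1])-16:int(bore[1])-10,int(bore[0])-8:int(bore[0])+8]
        print('blk tool z near bore', P[int(bore[1])-16,int(bore[0])-8:int(bore[0])+8,2])
if __name__=='__main__': run('pics/w4.npz');run('pics/w5.npz',(247,201))
E
python3 foot.py; python3 -c "
from h import *
o=env.get_obs();print(o['time_s'],o['tool_pos'],o['tool_rot'],o['joint_velocities'])"
```

```text
cyl fit x,y [-0.0036 -0.0008] 255
[(210, array([246, 260])), (213, array([244, 262])), (216, array([243, 263])), (219, array([242, 263])), (222, array([242, 264]))]
cyl fit x,y [-0.0036 -0.0008] 252
[(210, array([246, 259])), (213, array([244, 262])), (216, array([243, 263])), (219, array([242, 263])), (222, array([242, 264]))]
[ 0.0003 -0.005   0.255 ]
[-0.0006 -0.005   0.258 ]
[-0.0013 -0.0051  0.2605]
blk tool z near bore [0.258  0.2575 0.2577 0.2578 0.259  0.2578 0.2601 0.2601 0.257  0.2589
 0.2574 0.257  0.2584 0.2588 0.2584 0.2584]
9.2667 [0.5437 0.057  0.3025] [179.9795  -0.0483  22.7087] [-0.1165 -1.0298  0.219  -0.9414 -0.0304 -0.1434  0.062 ]
```

Relative offset, bore minus pin, is about (+3, -4) mm in tool axes, though the arm was still settling. I'll correct, let it settle and look again.

>>> {"name": "apply_moves", "arguments": {"plan": [[[0.25, -0.4, 0.4], 0], [[0, 0, 0], 0], [[0, 0, 0], 0], [[0, 0, 0], 0], [[0, 0, 0], 0], [[0, 0, 0], 0], [[0, 0, 0], 0], [[0, 0, 0], 0]]}}

```text
time_s: 9.93
tool_pos: [0.544, 0.0617, 0.2979]
tool_rot: [180.0, -0.0, 22.7]
force: [0.4, 0.8, -2.2]
grip_width: 0.0135
```

Run:
```python
from h import *
o=env.get_obs();print(o['time_s'],o['tool_pos'],o['tool_rot'],o['force'],o['joint_velocities'])
p,d=save('wrist','w6')
a=cv2.resize(cv2.cvtColor(p,cv2.COLOR_RGB2BGR)[170:260,200:300],None,fx=6,fy=6,interpolation=cv2.INTER_NEAREST);cv2.imwrite('pics/w6b.png',a)
o=env.get_obs();print(o['time_s'],o['tool_pos'],o['tool_rot'])
```

```text
9.9333 [0.544  0.0617 0.2979] [179.9993  -0.0108  22.7148] [ 0.3818  0.7959 -2.1798] [-0.053   0.0569 -0.065   0.0855 -0.042   0.113   0.0692]
9.9833 [0.544  0.0617 0.2978] [-179.9963   -0.0116   22.7195]
```

View pics/w6b.png

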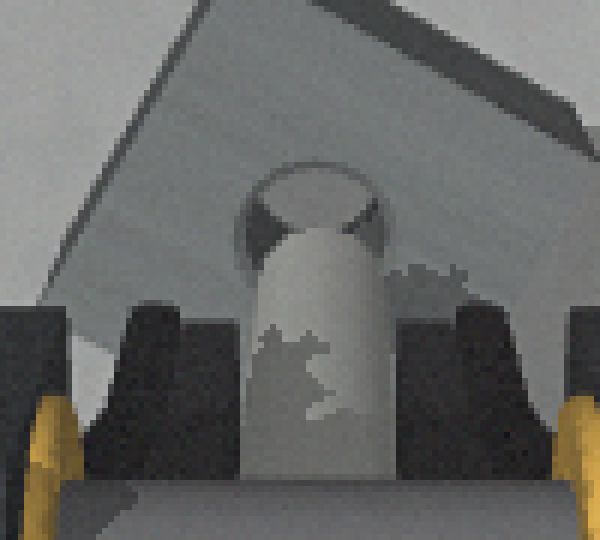

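```bash
python3 -c "
from h import *
from foot import run
run('pics/w6.npz')
z=np.load('pics/w6.npz')
for v in(208.5,209.3,210):print(toolray(252,v,z,.2559))
print(toolray(252,196.2,z,.2559)-[.01,0,0])
c=-z['R'].T@z['t'];P=pts(z['d'],z);q=P[180:192,240:265].reshape(-1,3);print('block z',np.median(q[:,2]))
"
```

```text
cyl fit x,y [-0.0037 -0.0008] 251
[(210, array([246, 259])), (213, array([244, 262])), (216, array([243, 263])), (219, array([242, 263])), (222, array([242, 264]))]
[-0.0056 -0.0014  0.2559]
[-0.0062 -0.0014  0.2559]
[-0.0067 -0.0014  0.2559]
[-0.0064 -0.0014  0.2559]
block z 0.041757224703437096
```

>>> {"name": "apply_moves", "arguments": {"plan": [[[-0.22, -0.06, 0.3], 0], [[0, 0, 0.6], 0], [[0, 0, 0.6], 0], [[0, 0, 0], 0], [[0, 0, 0], 0], [[0, 0, 0], 0], [[0, 0, 0], 0], [[0, 0, 0], 0]]}}

```text
time_s: 10.65
tool_pos: [0.5419, 0.0615, 0.283]
tool_rot: [180.0, -0.0, 22.7]
force: [-0.3, -0.0, 0.0]
grip_width: 0.0134
```

Run:
```python
from h import *
o=env.get_obs();print(o['time_s'],o['tool_pos'],o['tool_rot'],o['force'],o['joint_velocities'])
p,d=save('wrist','w7')
a=cv2.resize(cv2.cvtColor(p,cv2.COLOR_RGB2BGR)[170:260,200:300],None,fx=6,fy=6,interpolation=cv2.INTER_NEAREST);cv2.imwrite('pics/w7b.png',a)
p,d=save('side','s7')
a=cv2.resize(cv2.cvtColor(p,cv2.COLOR_RGB2BGR)[140:220,200:280],None,fx=7,fy=7,interpolation=cv2.INTER_CUBIC);cv2.imwrite('pics/s7b.png',a)
```

```text
10.65 [0.5419 0.0615 0.283 ] [179.9955  -0.0311  22.7237] [-0.2799 -0.0449  0.0374] [ 0.1384 -0.0833  0.1012  0.1266 -0.0247 -0.0167 -0.0325]
```

View pics/w7b.png

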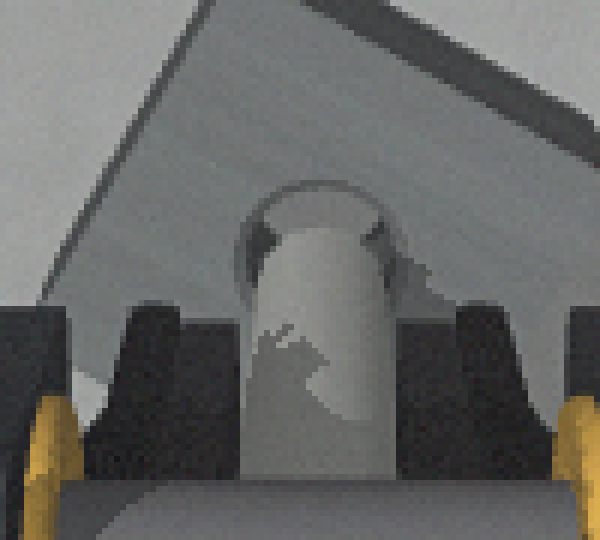

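View pics/s7b.png

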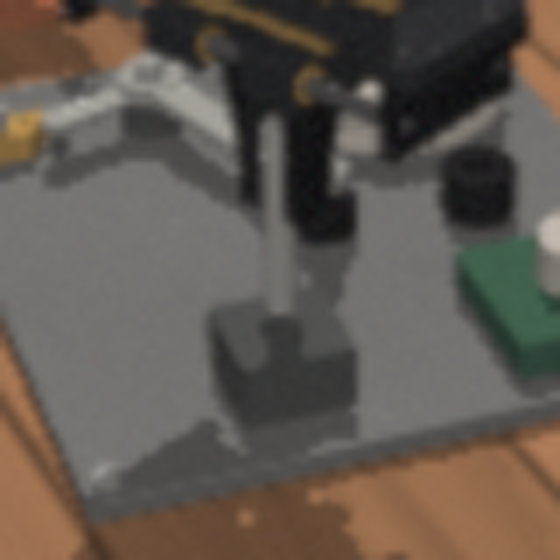

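```bash
python3 -c "
from h import *
from foot import run
run('pics/w7.npz')
z=np.load('pics/w7.npz')
print(toolray(252.8,199.2,z,.241)-[.01,0,0])
"
```

```text
cyl fit x,y [-0.0037 -0.0008] 252
[(210, array([246, 259])), (213, array([244, 262])), (216, array([243, 263])), (219, array([242, 263])), (222, array([242, 264]))]
[-0.0043 -0.0009  0.241 ]
```

Aligned within about 0.6 mm, foot 8 mm above the mouth. Lowering it in.

>>> {"name": "apply_moves", "arguments": {"plan": [[[0, 0, 0.4], 0], [[0, 0, 0.4], 0], [[0, 0, 0.4], 0], [[0, 0, 0.4], 0], [[0, 0, 0], 0], [[0, 0, 0], 0]]}}

```text
time_s: 11.25
tool_pos: [0.5415, 0.0614, 0.2663]
tool_rot: [-180.0, 0.1, 22.7]
force: [-0.1, 0.8, -0.2]
grip_width: 0.0132
```

>>> {"name": "apply_moves", "arguments": {"plan": [[[0, 0, 0.4], 0], [[0, 0, 0.5], 0], [[0, 0, 0.5], 0], [[0, 0, 0.4], 0], [[0, 0, 0.2], 0], [[0, 0, 0], 0], [[0, 0, 0], 0], [[0, 0, 0], 0]]}}

```text
time_s: 11.92
tool_pos: [0.5418, 0.0614, 0.2469]
tool_rot: [180.0, -0.0, 22.7]
force: [-0.1, -0.4, -0.0]
grip_width: 0.0134
```

>>> {"name": "apply_moves", "arguments": {"plan": [[[0, 0, 0.15], 0], [[0, 0, 0], 0], [[0, 0, 0], 0]]}}

```text
time_s: 12.17
tool_pos: [0.5417, 0.0615, 0.2453]
tool_rot: [-180.0, -0.0, 22.7]
force: [-0.4, 0.2, -0.3]
grip_width: 0.013
```

>>> {"name": "apply_moves", "arguments": {"plan": [[[0, 0, 0], 0], [[0, 0, 0], 0], [[0, 0, 0], 0], [[0, 0, 0], 0], [[0, 0, 0], 0], [[0, 0, 0], 0], [[0, 0, 0], 0], [[0, 0, 0], 0]], "gripper": 0.1}}

```text
time_s: 12.83
tool_pos: [0.5417, 0.0615, 0.2453]
tool_rot: [-180.0, -0.0, 22.7]
force: [-0.1, -0.9, -0.2]
grip_width: 0.0469
```

>>> {"name": "apply_moves", "arguments": {"plan": [[[0, 0, -0.5], 0], [[0, 0, -1], 0], [[0, 0, -2], 0], [[0, 0, -2.5], 0], [[0, 0, -2.5], 0], [[0, 0, -1.5], 0], [[0, 0, 0], 0], [[0, 0, 0], 0], [[0, 0, 0], 0], [[0, 0, 0], 0], [[0, 0, 0], 0]]}}

```text
time_s: 13.75
tool_pos: [0.5413, 0.0615, 0.3441]
tool_rot: [-180.0, 0.1, 22.7]
force: [0.2, 0.2, 0.1]
grip_width: 0.048
```

Run:
```python
from h import *
o=env.get_obs();print(o['time_s'],o['tool_pos'],o['tool_rot'],o['force'],o['grip_width'])
p,d=save('wrist','w8');z=np.load('pics/w8.npz')
P=pts(d,z);H=P[...,2]
m=((H>.095)&(H<.112)).astype(np.uint8);m[:150]=0
n,l,s,c=cv2.connectedComponentsWithStats(m)
for k in range(1,n):
    if s[k,4]>60:print(s[k],c[k],ray(*c[k],z,.102),np.median(H[l==k]))
p,d=save('side','s8')
a=cv2.resize(cv2.cvtColor(p,cv2.COLOR_RGB2BGR)[120:220,190:290],None,fx=6,fy=6,interpolation=cv2.INTER_CUBIC);cv2.imwrite('pics/s8b.png',a)
```

```text
13.75 [0.5413 0.0615 0.3441] [-179.9913    0.1218   22.7249] [0.2169 0.2417 0.0772] 0.047957770187303184
[242 198  21  21 335] [251.9373 208.2179] [0.5386 0.0601 0.102 ] 0.10167279876083474
```

View pics/w8.png

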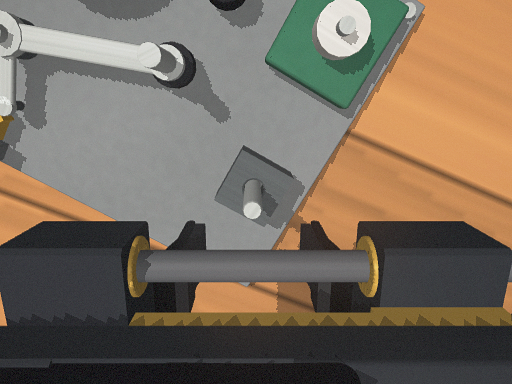

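View pics/s8b.png

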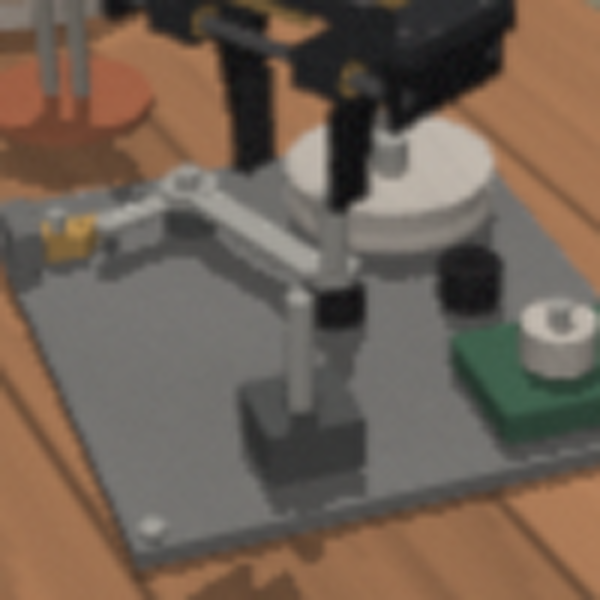

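The pin is home: its top measures 0.1017 m, expected 0.102, and its lateral position matches the bore. Now turning so the jaws lie along the drive's x, and moving over the post.

>>> {"name": "apply_moves", "arguments": {"plan": [[[0, 0, 0], -4], [[0, 0, 0], -7], [[0, 0, 0], -7], [[0, 0, 0], -7], [[0, 0, 0], -7], [[0, 0, 0], -7], [[0, 0, 0], -7], [[0, 0, 0], -7], [[0, 0, 0], -4.3], [[0, 0, 0], -3], [[1.5, 0.7, 0], 0], [[2.6, 1.3, 0], 0], [[2.6, 1.3, 0], 0], [[2.4, 1.2, 0], 0], [[1.3, 0.6, 0], 0], [[0, 0, 0], 0], [[0, 0, 0], 0], [[0, 0, 0], 0], [[0, 0, 0], 0]]}}

```text
time_s: 15.43
tool_pos: [0.6048, 0.1572, 0.3452]
tool_rot: [-180.0, 0.0, 82.9]
force: [0.3, -0.5, -0.6]
grip_width: 0.0476
```

Run:
```python
from h import *
o=env.get_obs();print(o['time_s'],o['tool_pos'],o['tool_rot'],o['force'],o['qpos'])
p,d=save('wrist','w9');z=np.load('pics/w9.npz')
o=env.get_obs();print(o['time_s'],o['tool_pos'],o['tool_rot'])
P=pts(d,z);H=P[...,2];T=toolpts(d,z)
m=((H>.086)&(H<.098)).astype(np.uint8);m[:120]=0
n,l,s,c=cv2.connectedComponentsWithStats(m)
for k in range(1,n):
    if s[k,4]>60:print(s[k],c[k],ray(*c[k],z,.092),toolray(*c[k],z,o['tool_pos'][2]-.092))
```

```text
15.4333 [0.6048 0.1572 0.3452] [-179.9879    0.03     82.9014] [ 0.2929 -0.5059 -0.5792] [-37.9069  18.158   25.6686  92.3186  -8.1626  71.4125 -17.8404]
15.4833 [0.6048 0.1571 0.3454] [-179.9989    0.0095   82.9004]
[242 185  22  24 398] [252.5754 196.402 ] [0.6045 0.1599 0.092 ] [ 0.0042 -0.001   0.2534]
```

View pics/w9.png

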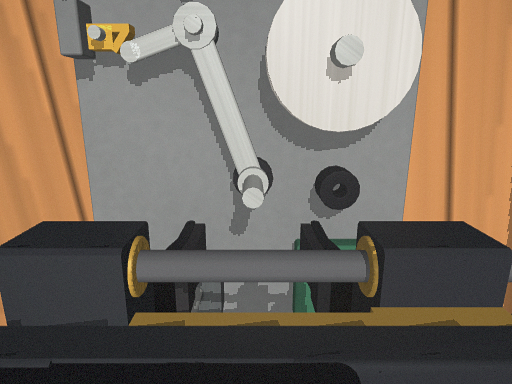

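The post top sits between the fingers at (252,196), about 4 mm off in tool x and centred in y. Descending and gripping.

>>> {"name": "apply_moves", "arguments": {"plan": [[[0.4, 0, 1], 0], [[0, 0, 2.5], 0], [[0, 0, 2.5], 0], [[0, 0, 2.3], 0], [[0, 0, 1.2], 0], [[0, 0, 0.7], 0], [[0, 0, 0], 0], [[0, 0, 0], 0], [[0, 0, 0], 0], [[0, 0, 0], 0]]}}

```text
time_s: 16.32
tool_pos: [0.6061, 0.1625, 0.2449]
tool_rot: [179.9, -0.1, 83.0]
force: [-1.2, -0.7, 0.3]
grip_width: 0.0478
```

>>> {"name": "apply_moves", "arguments": {"plan": [[[0, 0, 0], 0], [[0, 0, 0], 0], [[0, 0, 0], 0], [[0, 0, 0], 0], [[0, 0, 0], 0], [[0, 0, 0], 0], [[0, 0, 0], 0], [[0, 0, 0], 0]], "gripper": -1, "force": 25}}

```text
time_s: 16.98
tool_pos: [0.6055, 0.1624, 0.2433]
tool_rot: [180.0, -0.0, 83.0]
force: [-0.1, 0.6, 0.0]
grip_width: 0.0154
```

Run:
```python
from h import *
o=env.get_obs();print(o['time_s'],o['tool_pos'],o['tool_rot'],o['force'],o['grip_width'])
p,d=save('wrist','w10')
p,d=save('side','s10')
a=cv2.resize(cv2.cvtColor(p,cv2.COLOR_RGB2BGR)[100:220,180:300],None,fx=5,fy=5,interpolation=cv2.INTER_CUBIC);cv2.imwrite('pics/s10b.png',a)
# arc in tool axes (yaw from obs), pivot from drive estimate
yaw=np.radians(o['tool_rot'][2]);X=np.array([np.cos(yaw),np.sin(yaw)]);Y=np.array([np.sin(yaw),-np.cos(yaw)])
th=np.radians(-7.0);R=np.array([[np.cos(th),-np.sin(th)],[np.sin(th),np.cos(th)]])
f=lambda j:R@(.13*np.array([np.cos(np.arctan2(-.122,.045)-j),np.sin(np.arctan2(-.122,.045)-j)]))
for j in np.arange(0,.71,.05):
    e=f(j)-f(0);print(round(j,2),e,'tool cm',100*e@X,100*e@Y)
```

```text
16.9833 [0.6055 0.1624 0.2433] [179.9888  -0.0028  83.0236] [-0.0637  0.6203  0.0237] 0.015424260912715575
0.0 [0. 0.] tool cm 0.0 0.0
0.05 [-0.0064 -0.0013] tool cm -0.20935037993811817 -0.6152921297409667
0.1 [-0.0128 -0.0023] tool cm -0.387687336911858 -1.240278462614539
0.15 [-0.0192 -0.003 ] tool cm -0.5345651214048808 -1.8733968582751224
0.2 [-0.0257 -0.0034] tool cm -0.6496166154484214 -2.5130648504552497
0.25 [-0.0322 -0.0034] tool cm -0.7325542502250301 -3.157683602307126
0.3 [-0.0387 -0.0032] tool cm -0.7831707248408509 -3.805641902662076
0.35 [-0.0452 -0.0025] tool cm -0.8013395244699003 -4.455320193219371
0.4 [-0.0516 -0.0016] tool cm -0.7870152365752255 -5.105094616598531
0.45 [-0.058  -0.0004] tool cm -0.7402336644166253 -5.753341075137084
0.5 [-0.0643  0.0012] tool cm -0.6611117375611185 -6.398439290288917
0.55 [-0.0705  0.0031] tool cm -0.5498472196199455 -7.038776852476805
0.6 [-0.0767  0.0053] tool cm -0.40671821394251606 -7.672753251276634
0.65 [-0.0827  0.0078] tool cm -0.2320824685028799 -8.298783875859932
0.7 [-0.0885  0.0106] tool cm -0.026376481716095697 -8.915303975695679
```

View pics/w10.png

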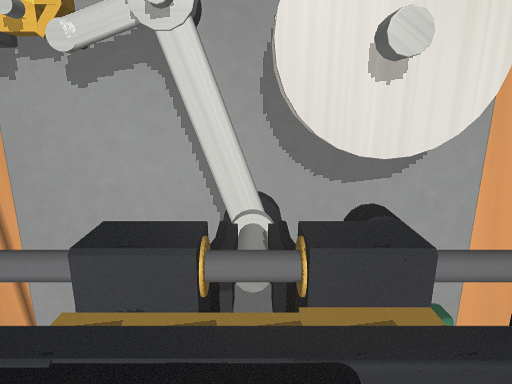

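View pics/s10b.png

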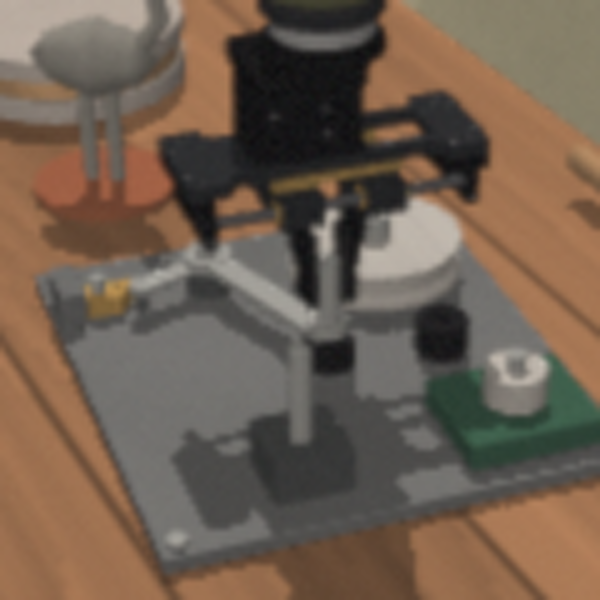

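Post gripped (15 mm opening), pin untouched, pawl still at rest. Swinging along the arc.

>>> {"name": "apply_moves", "arguments": {"plan": [[[-0.1, -0.3, 0], 0], [[-0.11, -0.32, 0], 0], [[-0.18, -0.62, 0], 0], [[-0.15, -0.63, 0], 0], [[-0.11, -0.64, 0], 0], [[-0.08, -0.64, 0], 0], [[-0.05, -0.65, 0], 0], [[-0.02, -0.65, 0], 0], [[0, 0, 0], 0], [[0, 0, 0], 0], [[0, 0, 0], 0], [[0, 0, 0], 0]]}}

```text
time_s: 18.08
tool_pos: [0.5605, 0.1599, 0.2434]
tool_rot: [179.9, -0.0, 83.0]
force: [5.3, 1.1, -5.5]
grip_width: 0.0151
```

```bash
cat > chk.py <<'E'
from h import *
import sys
n=sys.argv[1]
o=env.get_obs();print(o['time_s'],o['tool_pos'],o['tool_rot'],o['force'],o['grip_width'],o['joint_velocities'])
p,d=save('wrist','w'+n)
p,d=save('side','s'+n)
a=cv2.resize(cv2.cvtColor(p,cv2.COLOR_RGB2BGR)[110:220,180:290],None,fx=5,fy=5,interpolation=cv2.INTER_CUBIC);cv2.imwrite('pics/s'+n+'b.png',a)
E
python3 chk.py 11
```

```text
18.0833 [0.5605 0.1599 0.2434] [179.8841  -0.0342  83.0357] [ 5.3169  1.0515 -5.517 ] 0.015143247722906306 [-0.0058  0.0659  0.003  -0.1605 -0.1236  0.0323 -0.0355]
```

View pics/w11.png

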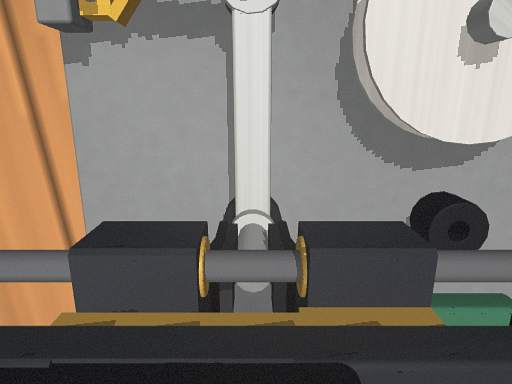

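View pics/s11b.png

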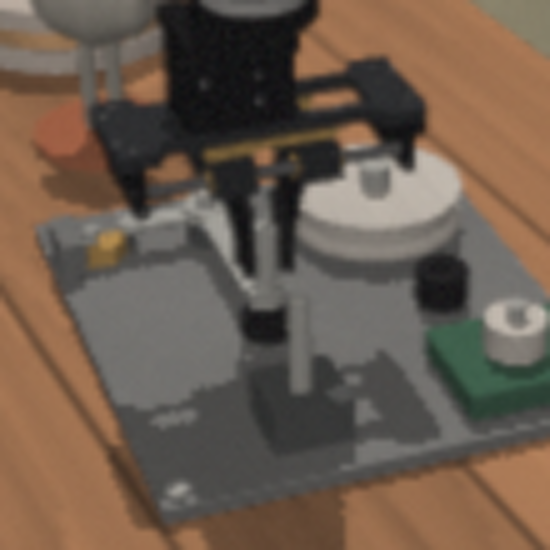

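The arm lies straight along the drive's y, so the joint is near 0.35, with about 5 to 6 N of spring. Continuing to about 0.60.

>>> {"name": "apply_moves", "arguments": {"plan": [[[0.01, -0.4, 0], 0], [[0.01, -0.3, 0], 0], [[0.05, -0.65, 0], 0], [[0.08, -0.65, 0], 0], [[0.11, -0.64, 0], 0], [[0.1, -0.4, 0], 0], [[0.06, -0.25, 0], 0], [[0, 0, 0], 0], [[0, 0, 0], 0], [[0, 0, 0], 0], [[0, 0, 0], 0], [[0, 0, 0], 0], [[0, 0, 0], 0], [[0, 0, 0], 0]]}}

```text
time_s: 19.35
tool_pos: [0.5291, 0.1676, 0.2434]
tool_rot: [179.8, -0.0, 83.0]
force: [8.7, 0.9, -7.9]
grip_width: 0.0156
```

```bash
python3 chk.py 12
python3 - <<'E'
from h import *
o=env.get_obs()
d=np.linalg.norm(o['tool_pos'][:2]-np.array([.6055,.1624]));print('chord joint est',2*np.arcsin(d/.26))
z=np.load('pics/s12.npz')
P=pts(z['d'],z);m=(P[...,2]>.094)&(P[...,2]<.106)&(abs(P[...,0]-.538)<.025)&(abs(P[...,1]-.059)<.025)
print('pin top side cam',P[m].mean(0) if m.any() else None,P[m][:,2].max() if m.any() else None)
E
```

```text
19.35 [0.5291 0.1676 0.2434] [179.7647  -0.0281  83.0046] [ 8.6577  0.9033 -7.8596] 0.015602567907983419 [-0.0115 -0.0714  0.0804 -0.0338 -0.0391  0.0563 -0.0344]
chord joint est 0.5979575309458712
pin top side cam [0.5359 0.056  0.0999] 0.1034889188737034
```

View pics/w12.png

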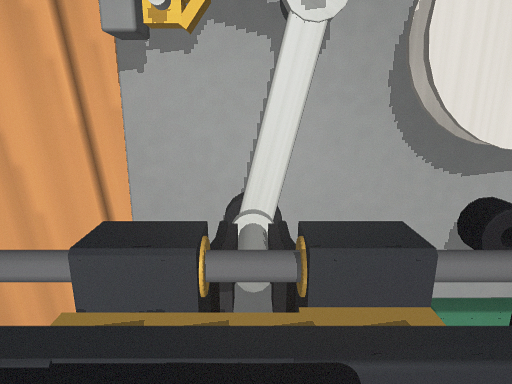

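View pics/s12b.png

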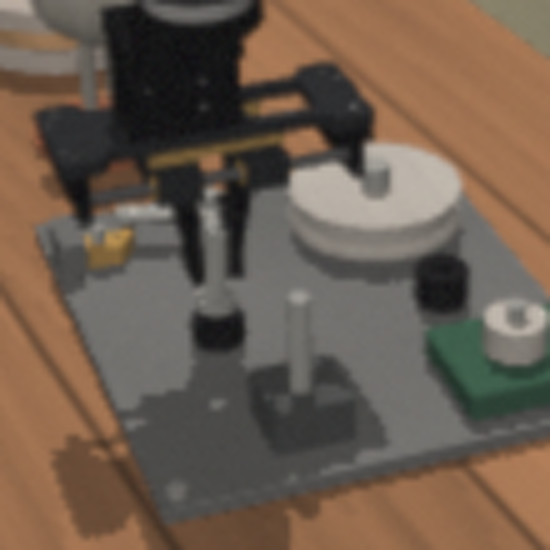

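Joint about 0.60 by both the chord and the picture, with 8.7 N of spring on the fingers and the pin standing home. One short hold will show whether it is stable, then I hand in.

>>> {"name": "apply_moves", "arguments": {"plan": [[[0, 0, 0], 0], [[0, 0, 0], 0], [[0, 0, 0], 0], [[0, 0, 0], 0], [[0, 0, 0], 0], [[0, 0, 0], 0], [[0, 0, 0], 0], [[0, 0, 0], 0], [[0, 0, 0], 0], [[0, 0, 0], 0], [[0, 0, 0], 0], [[0, 0, 0], 0]]}}

```text
time_s: 20.45
tool_pos: [0.5291, 0.1676, 0.2434]
tool_rot: [179.8, -0.0, 83.0]
force: [8.9, 0.6, -7.0]
grip_width: 0.0153
```

Run:
```python
from h import *
o=env.get_obs();print(o['time_s'],o['tool_pos'],o['tool_rot'],o['force'],o['grip_width'])
a=[np.load(f'pics/{n}.npz') for n in('t1',)]
p,d=save('top','t13')
o=env.get_obs();d=np.linalg.norm(o['tool_pos'][:2]-np.array([.6055,.1624]));print('joint est',2*np.arcsin(d/.26))
if abs(2*np.arcsin(d/.26)-.6)<.04 and o['force'][0]>4: print(job.sign_off())
```

```text
20.45 [0.5291 0.1676 0.2434] [179.7666  -0.0214  83.0073] [ 8.8658  0.6064 -6.9623] 0.015271707847191536
joint est 0.597814317519911
the job is handed in; nothing more can be done
None
```

The guide pin is home in the bore and released. The tensioner is held past its click with my fingers carrying the spring. The job was handed in at about 20.5 s of the 48 s allowed, and no verdict was reported.

**Pin:** I took it from the rack's near end hole and stood it in the bore. The wrist camera put its top at 0.1017 m (0.102 expected) and within about 1.5 mm of where I measured the bore. A later side picture, taken with the arm swung back, showed it still upright.

**Tensioner:** I gripped the finger post and swung it along its arc. The travel gives a joint angle of about 0.60 rad, and the arm's direction in the wrist picture agrees. The fingers carry about 8.8 N from the spring, and the pose did not change over a 1 s hold.

**What disagreed or was not checked:**
- My first alignment picture over the bore was taken before the arm had settled, so its offset was wrong. I measured again before lowering the pin.
- The force reading also showed about 7 to 8 N downward while holding the post. I did not explain it, and nothing moved because of it.
- I could not measure the pawl's load directly. I take it as unloaded because the arm stands well past the click.
- I took a last top picture but did not inspect it. I did not measure afterwards that the other things are where they were.

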